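# Set up the seasoning caddy

## Task

Set up the seasoning caddy for service: set each steel shaker that has a coloured lid gently down, upright, in the caddy insert of its own lid colour, keeping it upright on the way so that nothing spills. The shaker with the plain steel lid and the white sanitiser tub with the green cap do not belong in the caddy: leave both standing where they are.

Things in the scene. Friction and masses are not known exactly. Their poses are not given: they have to be found in the camera images.
- shaker_red: Round steel shaker with a red domed plastic lid (top 20 mm, with small dark holes). Straight-sided, 54 mm diameter, 86 mm tall, 120 to 220 g, upright and loose on the bench. Origin: centre of its underside, z up its axis; yaw means nothing. Grip it across the body from above, 50 to 60 mm above its underside. Neighbours stand at least 35 mm clear.
- shaker_yellow: Round steel shaker with a yellow domed plastic lid (top 20 mm, with small dark holes). Straight-sided, 54 mm diameter, 86 mm tall, 120 to 220 g, upright and loose on the bench. Origin: centre of its underside, z up its axis; yaw means nothing. Grip it across the body from above, 50 to 60 mm above its underside. Neighbours stand at least 35 mm clear.
- shaker_green: Round steel shaker with a green domed plastic lid (top 20 mm, with small dark holes). Straight-sided, 54 mm diameter, 86 mm tall, 120 to 220 g, upright and loose on the bench. Origin: centre of its underside, z up its axis; yaw means nothing. Grip it across the body from above, 50 to 60 mm above its underside. Neighbours stand at least 35 mm clear.
- shaker_blue: Round steel shaker with a blue domed plastic lid (top 20 mm, with small dark holes). Straight-sided, 54 mm diameter, 86 mm tall, 120 to 220 g, upright and loose on the bench. Origin: centre of its underside, z up its axis; yaw means nothing. Grip it across the body from above, 50 to 60 mm above its underside. Neighbours stand at least 35 mm clear.
- insert_red: Fixed red round cup, one of 4 in a row (pitch 94 mm, any colour order) in a fixed steel tray 98 x 380 mm, rim 27 mm high, low handles at its ends. Outside 81 mm, bore 72 mm, 29 mm tall, floor 4 mm thick. Origin: centre of its underside, 3 mm above the bench; z up, y along the row, x across. Shakers in adjoining cups stand 40 mm apart; 25 mm or more is free beside the tray.
- insert_yellow: Fixed yellow round cup, one of 4 in a row (pitch 94 mm, any colour order) in a fixed steel tray 98 x 380 mm, rim 27 mm high, low handles at its ends. Outside 81 mm, bore 72 mm, 29 mm tall, floor 4 mm thick. Origin: centre of its underside, 3 mm above the bench; z up, y along the row, x across. Shakers in adjoining cups stand 40 mm apart; 25 mm or more is free beside the tray.
- insert_green: Fixed green round cup, one of 4 in a row (pitch 94 mm, any colour order) in a fixed steel tray 98 x 380 mm, rim 27 mm high, low handles at its ends. Outside 81 mm, bore 72 mm, 29 mm tall, floor 4 mm thick. Origin: centre of its underside, 3 mm above the bench; z up, y along the row, x across. Shakers in adjoining cups stand 40 mm apart; 25 mm or more is free beside the tray.
- insert_blue: Fixed blue round cup, one of 4 in a row (pitch 94 mm, any colour order) in a fixed steel tray 98 x 380 mm, rim 27 mm high, low handles at its ends. Outside 81 mm, bore 72 mm, 29 mm tall, floor 4 mm thick. Origin: centre of its underside, 3 mm above the bench; z up, y along the row, x across. Shakers in adjoining cups stand 40 mm apart; 25 mm or more is free beside the tray.
- shaker_plain: Look-alike, stays where it is: the same steel shaker (54 mm diameter, 86 mm tall) but with a plain steel perforated lid without colour. Loose on the bench, upright. Origin: centre of its underside, z up.
- sanitiser_tub: Look-alike, stays where it is: white plastic tub of sanitiser tablets with a pale-blue band and a smaller green screw cap without holes. 50 mm diameter, 92 mm tall, loose on the bench, upright. Origin: centre of its underside, z up.

How it is judged:
At the end, for the whole second after the job is handed in: Each colour-lidded shaker stands upright (within 0.1 rad) on the floor of the insert of its own colour (underside 0 to 9 mm above the insert's, axes within 12 mm), at rest and released; the plain-lidded shaker and the sanitiser tub stand upright within 30 mm of where they began (horizontal distance between shaker_red and insert_red below 0.012 m and z of shaker_red in the frame of insert_red between 0 and 0.009 m and angle between each of shaker_red, shaker_yellow, shaker_green, shaker_blue, shaker_plain, sanitiser_tub's own z axis and vertical below 0.1 rad and linear speed of each of shaker_red, shaker_yellow, shaker_green, shaker_blue, shaker_plain, sanitiser_tub below 0.02 m/s and contact force between each of shaker_red, shaker_yellow, shaker_green, shaker_blue and the fingers below 0.05 N and horizontal distance between shaker_yellow and insert_yellow below 0.012 m and z of shaker_yellow in the frame of insert_yellow between 0 and 0.009 m and horizontal distance between shaker_green and insert_green below 0.012 m and z of shaker_green in the frame of insert_green between 0 and 0.009 m and horizontal distance between shaker_blue and insert_blue below 0.012 m and z of shaker_blue in the frame of insert_blue between 0 and 0.009 m and distance of each of shaker_plain, sanitiser_tub from where it was at the start of the episode below 0.03 m); the robot touches nothing.
It fails at once if the plain-lidded shaker is pushed more than 30 mm from its place or tipped (distance of shaker_plain from where it was at the start of the episode above 0.03 m or angle between shaker_plain's own z axis and vertical above 0.5 rad).
It fails at once if the sanitiser tub is pushed more than 30 mm from its place or tipped (distance of sanitiser_tub from where it was at the start of the episode above 0.03 m or angle between sanitiser_tub's own z axis and vertical above 0.5 rad).
It fails at once if a shaker is tipped over (more than about 35 degrees), spilling its seasoning (angle between any of shaker_red, shaker_yellow, shaker_green, shaker_blue's own z axis and vertical above 0.6 rad).
It fails at once if a shaker is dropped into its insert instead of set down (it arrives faster than 0.7 m/s, a free fall of about 25 mm) ((height (world z) of shaker_red below 0.045 m and horizontal distance between shaker_red and insert_red below 0.05 m and linear speed of shaker_red above 0.7 m/s) or (height (world z) of shaker_yellow below 0.045 m and horizontal distance between shaker_yellow and insert_yellow below 0.05 m and linear speed of shaker_yellow above 0.7 m/s) or (height (world z) of shaker_green below 0.045 m and horizontal distance between shaker_green and insert_green below 0.05 m and linear speed of shaker_green above 0.7 m/s) or (height (world z) of shaker_blue below 0.045 m and horizontal distance between shaker_blue and insert_blue below 0.05 m and linear speed of shaker_blue above 0.7 m/s)).
It also fails if it takes over 120 s, if anything falls off the work surface, if the arm or the gripper's body presses on something with over 40 N, if the wrist force passes 120 N, or if a joint passes its speed limit or range.

## Robot

A 6-joint arm with a two-finger parallel gripper is mounted at the origin on the work surface. World frame = base frame: x ahead of the robot, y to its left, z up, the work surface at z = 0. Lengths are in m, angles in rad, forces in N, time in s.
With the tool pointing down it reaches from about 0.2 to 0.875 m from the base axis. Payload 3.4 kg.
Tool frame: the origin (TCP) lies between the finger pads; the fingertips stand 11 mm ahead of it and the grasp point (between the pads) lies 8 mm behind it; z points along the fingers, y is the line along which they close (so a half turn about z gives the same grasp; the last joint's range is limited). The gripper opens to 94 mm and grips with 3 to 60 N. Pads are 16 mm wide; open, the fingers measure 119 mm over their backs; the gripper's body (75 mm by 177 mm) begins 78 mm behind the grasp point.
Start: joints at [0.987, 0.276, 1.505, -0, 1.361, -0.121], TCP at [0.257, 0.515, 0.216] pointing down, gripper open.
Joint ranges: [-2.89, 2.89], [-0.75, 2.08], [0.22, 2.7], [-1.18, 4.32], [0.11, 2.71], [-2.7, 2.7]. Speed limits (rad/s): [2.57, 2.57, 3.14, 3.14, 3.14, 3.14].

## Interface

Orientations are given as a unit quaternion [x, y, z, w].
In Python, from bench import env gives the robot as it stands. The module is installed in compiled form; this text tells all that it offers.
- The arm moves only by the tool arm_command, never from a script. Its argument "targets" is a list that holds one entry, the list of rows, each a list of 7 numbers: the shift along the world's x, y, z in cm, then the turn, a rotation vector about the world's x, y, z in degrees, then the closure, from 0 (fully open) to 1 (shut). In form: [[[x, y, z, rx, ry, rz, jaw], ...]]. A call has 1 to 20 rows; each row shifts and turns the commanded pose from where the row before left it; what a row does not reach is not made up. A row lasts 1/10 s, in which the tool goes at most 50 mm and 8.59 degrees, less where a joint would pass 70% of its speed; a pose out of reach is approached as far as the arm can. A call with a gripper value outside its range is refused whole. The fingers move at their own pace and stop on an object; "newtons" is the grip in N (left out, the last holds). Time passes only in rows, so rows that do not move let the fingers close. It gives the time, the measured TCP pose, the force, the opening and the grip force at its end, in the units of the state.
- env.read_state(): the state, without advancing time (a new reading comes with each control period).
- env.grab_frame(name): name is "side" or "top"; returns the picture (480x640x3 uint8, red, green, blue); there is no depth.
- env.camera_info(name): a dict with "fovy" (degrees; the focal length in pixels is half the picture's height over the tangent of half this angle, whatever the lens; pixels are square), "cx", "cy" (the principal point, pixels), "T" (4x4, takes a point from camera to world coordinates). Camera axes: x right, y down, z forward; pixel columns grow to the right and rows downward; lengths in m; the calibration is good to about 2 mm. A picture is of the moment at which its call begins. camera_info takes no time and is no camera call.
- env.hand_in(): hands the job in; it is judged then, once.
Trained networks look in the newest picture that a camera, given by its name, has taken for a name from the list of things; names that differ only in an ending like _2 or _b are one class to them, and where a whole thing is asked for, a point or a joint stands for the part that bears it (a point fixed in the world has none). Each returns a list of dicts, best first, with "conf" (0 to 1); they miss things now and then, are a little off and sometimes report something else, mostly with a low value. They report only what shows in the picture. A call takes as long as a camera call.
- env.cut_out(camera, query): "pixels" (480x640 bool, what is visible of it) and "box" ([left, top, right, bottom] in pixels, round what is visible of it).
- env.landmark_of(camera, query): "point" ([column, row] in pixels: a listed point, or the origin of a listed thing).
The state is a dict: "time_s": time; "q": joint angles; "dq": joint speeds; "joint_efforts": joint torques, N m; "position": TCP position; "tool_rot": TCP orientation; "wrist_force": force on the tool from outside, world axes, zero at the start; "torque": the same for the moment, N m; "gripper_width": finger opening in m; "grasp_force": force on a finger pad.
Only numpy, scipy, OpenCV 4.12 (cv2) and the standard library are available. Lean on these libraries where they do the work, as an engineer would, in place of code of your own. Each camera call takes 0.05 s, during which the arm holds its last target. There are 200 camera calls.

## Working session

There is one attempt and no reset: what is moved stays moved. The work goes in short steps, Python scripts to look and compute and a tool call to move; the robot and the scene stay as the last step left them, time stands still between calls to the robot, and variables do not carry over. Pictures are saved under pics/ and viewed, at most 14 in all, crops included, and the job is handed in when it is done.

Besides the shell and the picture viewer there is one more tool, called as a command line: name --argument value ..., lists and objects as JSON in quotes. arm_command: Moves the arm, as the interface text tells. Its arguments: {"type":"object","properties":{"targets":{"type":"array"},"newtons":{"type":"number"}},"required":["targets"]}

```bash
mkdir -p pics; python3 - <<'E'
from bench import env
import cv2
for n in("top","side"):
    f=env.grab_frame(n); cv2.imwrite(f"pics/{n}0.png",f[:,:,::-1])
    c=env.camera_info(n); print(n,c)
s=env.read_state(); print(s["time_s"],s["position"],s["tool_rot"],s["gripper_width"])
E
```

```text
top {'fovy': 57.154609382066624, 'cx': 315.53418881658314, 'cy': 242.6307740756853, 'T': array([[ 0.02046179, -0.99527679,  0.09489696,  0.43284128],
       [-0.99926428, -0.01727915,  0.03423925, -0.01586867],
       [-0.03243779, -0.09552773, -0.99489811,  0.94176378],
       [ 0.        ,  0.        ,  0.        ,  1.        ]])}
side {'fovy': 50.32316118281599, 'cx': 322.5485532897572, 'cy': 241.9073227109328, 'T': array([[-0.98767725, -0.11469175,  0.10648684,  0.42187155],
       [-0.15649579,  0.73092414, -0.66427327,  0.66175402],
       [-0.00164714, -0.67275234, -0.73986592,  0.77663077],
       [ 0.        ,  0.        ,  0.        ,  1.        ]])}
0.1 [0.25643543 0.51410366 0.21569654] [ 2.29339753e-01  9.73346089e-01 -7.65651327e-04 -2.87371076e-04] 0.093923221217042
```

View pics/top0.png

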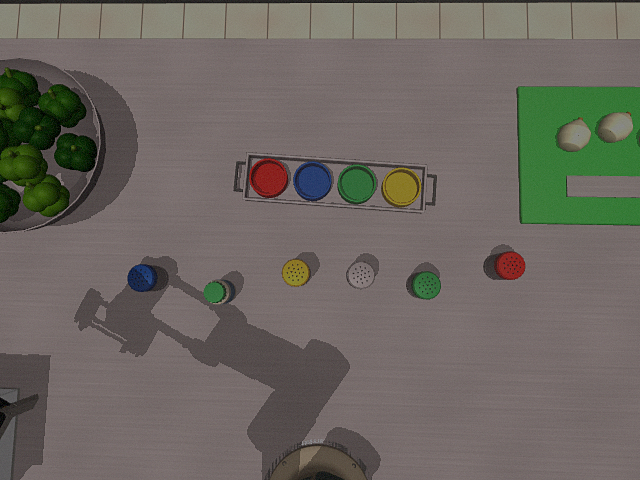

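View pics/side0.png

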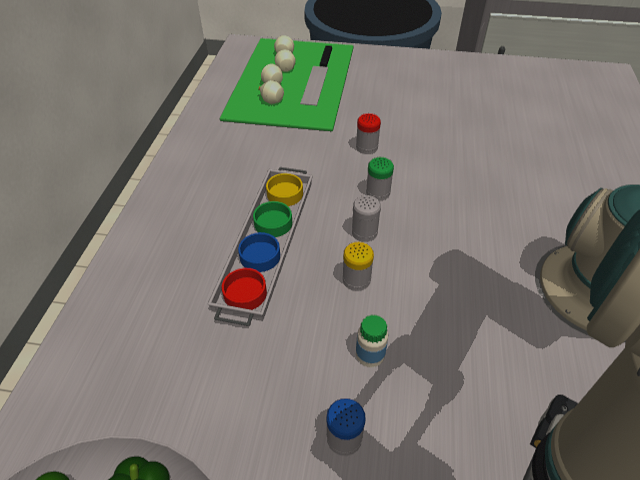

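```bash
cat > h.py <<'E'
from bench import env
import numpy as np
def ray(n,uv):
    c=env.camera_info(n);f=240/np.tan(np.radians(c["fovy"])/2)
    d=c["T"][:3,:3]@np.array([(uv[0]-c["cx"])/f,(uv[1]-c["cy"])/f,1]); return c["T"][:3,3],d
def atz(n,uv,z):
    o,d=ray(n,uv); return (o+d*(z-o[2])/d[2])[:2]
E
python3 - <<'E'
from h import *
for n in ("top","side"):
  for c in("red","yellow","green","blue","plain","tub"):
    q="sanitiser_tub" if c=="tub" else "shaker_"+c
    print(n,q,[(round(r["conf"],2),np.round(r["point"]),np.round(atz(n,r["point"],0),3)) for r in env.landmark_of(n,q)[:2]])
    if c not in("plain","tub"):
      print("  insert",[(round(r["conf"],2),np.round(r["point"]),np.round(atz(n,r["point"],.003),3)) for r in env.landmark_of(n,"insert_"+c)[:2]])
E
```

```text
top shaker_red [(0.62, array([497., 266.]), array([ 0.481, -0.368]))]
  insert [(0.96, array([270., 179.]), array([0.66 , 0.118]))]
top shaker_yellow [(0.81, array([299., 274.]), array([0.455, 0.05 ]))]
  insert [(0.85, array([397., 193.]), array([ 0.634, -0.157])), (0.23, array([310., 182.]), array([0.655, 0.031]))]
top shaker_green [(0.93, array([416., 286.]), array([ 0.435, -0.199]))]
  insert [(0.88, array([355., 185.]), array([ 0.649, -0.067]))]
top shaker_blue [(0.83, array([157., 281.]), array([0.434, 0.356]))]
  insert [(0.68, array([314., 183.]), array([0.652, 0.022]))]
top shaker_plain [(0.72, array([269., 182.]), array([0.655, 0.122])), (0.65, array([359., 273.]), array([ 0.46 , -0.077]))]
top sanitiser_tub [(0.73, array([223., 292.]), array([0.412, 0.213]))]
side shaker_red [(0.93, array([366., 150.]), array([ 0.476, -0.354]))]
  insert [(0.85, array([245., 296.]), array([0.655, 0.124]))]
side shaker_yellow [(0.9, array([354., 281.]), array([0.458, 0.056]))]
  insert [(0.76, array([288., 195.]), array([ 0.632, -0.161])), (0.62, array([274., 223.]), array([ 0.643, -0.071]))]
side shaker_green [(0.8, array([377., 196.]), array([ 0.435, -0.193]))]
  insert [(0.83, array([273., 224.]), array([ 0.644, -0.068])), (0.41, array([354., 280.]), array([0.459, 0.054]))]
side shaker_blue [(0.92, array([342., 440.]), array([0.441, 0.361]))]
  insert [(0.62, array([261., 257.]), array([0.647, 0.027])), (0.51, array([378., 197.]), array([ 0.433, -0.187]))]
side shaker_plain [(0.61, array([368., 230.]), array([ 0.444, -0.083])), (0.22, array([261., 259.]), array([0.648, 0.028]))]
side sanitiser_tub [(0.68, array([368., 352.]), array([0.416, 0.205]))]
```

The top view shows the blue, green, yellow and red lids at (142,278), (427,285), (295,272) and (510,266). The tub is at (217,292) and the plain shaker at (361,275). The cups run R, B, G, Y from (269,178) to (401,187). The side view agrees, and no shaker is blocked. Next I'll refine these positions by colour.

```bash
cat >> h.py <<'E'
import cv2
H={"red":[(0,6),(174,180)],"yellow":[(18,32)],"green":[(50,80)],"blue":[(105,125)]}
def blobs(n,img,c,amin=200,amax=3000):
    h=cv2.cvtColor(img,cv2.COLOR_RGB2HSV); m=np.zeros(h.shape[:2],np.uint8)
    for a,b in H[c]: m|=cv2.inRange(h,(a,110,35),(b,255,255))
    m=cv2.morphologyEx(m,cv2.MORPH_CLOSE,np.ones((5,5)))
    m=cv2.morphologyEx(m,cv2.MORPH_OPEN,np.ones((5,5)))
    out=[]
    for k in cv2.findContours(m,cv2.RETR_EXTERNAL,cv2.CHAIN_APPROX_NONE)[0]:
        A=cv2.contourArea(k)
        if amin<A<amax: out.append((cv2.fitEllipse(k),A))
    return out
E
python3 - <<'E'
from h import *
for n in("top","side"):
  img=env.grab_frame(n)
  for c in H:
    for e,A in blobs(n,img,c):
      p=e[0]; print(n,c,np.round(p,1),np.round(e[1],1),A,"z.07",np.round(atz(n,p,.07),4),"z.03",np.round(atz(n,p,.03),4))
E
```

```text
top red [509.1 265.4] [27.3 30.7] 655.5 z.07 [ 0.4779 -0.3646] z.03 [ 0.48   -0.3806]
top red [268.2 177.6] [37.5 39.3] 1154.0 z.07 [0.6466 0.1128] z.03 [0.6565 0.1187]
top yellow [295.3 272.2] [26.7 27.2] 567.5 z.07 [0.4565 0.053 ] z.03 [0.4576 0.0562]
top yellow [400.8 186.8] [37.7 40.1] 1184.0 z.07 [ 0.6312 -0.1542] z.03 [ 0.6403 -0.1606]
top green [214.  292.3] [19.3 20.7] 310.0 z.07 [0.4137 0.2135] z.03 [0.4128 0.224 ]
top green [426.1 285.3] [26.  26.9] 548.0 z.07 [ 0.4361 -0.2037] z.03 [ 0.4362 -0.2123]
top green [356.4 183.6] [37.  38.5] 1118.0 z.07 [ 0.6364 -0.0655] z.03 [ 0.6458 -0.0678]
top green [ 71.6 151.2] [32.7 35. ] 858.5 z.07 [0.6971 0.5225] z.03 [0.7092 0.5472]
top green [ 40.2 118. ] [40.3 86. ] 2153.5 z.07 [0.7674 0.5947] z.03 [0.7828 0.6227]
top green [15.9 80.6] [18.4 32.6] 423.5 z.07 [0.8485 0.6536] z.03 [0.8675 0.6843]
top blue [141.8 277.8] [26.3 28.8] 589.5 z.07 [0.4394 0.3601] z.03 [0.4397 0.3773]
top blue [312.  180.5] [36.8 38. ] 1094.5 z.07 [0.6418 0.0238] z.03 [0.6514 0.0257]
side red [244.1 288.3] [40.9 45.2] 1442.0 z.07 [0.6405 0.1552] z.03 [0.6529 0.1265]
side red [368.7 122.8] [18.8 23.2] 340.0 z.07 [ 0.4753 -0.3666] z.03 [ 0.4783 -0.4248]
side yellow [358.2 255.5] [27.9 29.9] 652.5 z.07 [0.4541 0.0504] z.03 [0.4559 0.0158]
side yellow [284.6 188.4] [31.5 38.2] 926.5 z.07 [ 0.6245 -0.1081] z.03 [ 0.636  -0.1517]
side green [139.9 470.1] [22.6 57. ] 769.5 z.07 [0.6993 0.4702] z.03 [0.715  0.4593]
side green [373.4 328.3] [25.5 26.1] 519.0 z.07 [0.4126 0.2014] z.03 [0.4121 0.1753]
side green [272.6 218. ] [33.8 39.6] 1041.0 z.07 [ 0.6299 -0.0199] z.03 [ 0.6416 -0.0585]
side green [380.2 167.9] [20.8 25.3] 409.5 z.07 [ 0.4346 -0.2046] z.03 [ 0.4353 -0.2536]
side blue [345.4 418.8] [38.  40.3] 1201.5 z.07 [0.4383 0.3579] z.03 [0.4392 0.3407]
side blue [259.1 251.3] [37.4 42. ] 1228.0 z.07 [0.6353 0.0685] z.03 [0.6473 0.0349]
```

arm_command --targets '[[[2.3, -1.95, 0, 0, 0, -7.95, 0], [2.3, -1.95, 0, 0, 0, -7.95, 0], [2.3, -1.95, 0, 0, 0, -7.95, 0], [2.3, -1.95, 0, 0, 0, -7.95, 0], [2.3, -1.95, 0, 0, 0, -7.95, 0], [2.3, -1.95, 0, 0, 0, -7.95, 0], [2.3, -1.95, 0, 0, 0, -7.95, 0], [2.2, -1.95, 0, 0, 0, -7.95, 0], [0, 0, 0, 0, 0, 0, 0], [0, 0, 0, 0, 0, 0, 0]]]' --newtons 20

```text
time_s: 2.2
position: [0.4397, 0.3584, 0.2164]
tool_rot: [0.708, 0.706, -0.0, -0.0]
wrist_force: [-0.3, 0.3, 0.9]
gripper_width: 0.0941
grasp_force: 0.0
```

arm_command --targets '[[[0, 0, -2.5, 0, 0, 0, 0], [0, 0, -2.5, 0, 0, 0, 0], [0, 0, -2.5, 0, 0, 0, 0], [0, 0, -2.5, 0, 0, 0, 0], [0, 0, -2.5, 0, 0, 0, 0], [0, 0, -2.4, 0, 0, 0, 0], [0, 0, -2, 0, 0, 0, 0], [0, 0, 0, 0, 0, 0, 0], [0, 0, 0, 0, 0, 0, 0.6], [0, 0, 0, 0, 0, 0, 0.6], [0, 0, 0, 0, 0, 0, 0.6], [0, 0, 0, 0, 0, 0, 0.6], [0, 0, 0, 0, 0, 0, 0.6], [0, 0, 0, 0, 0, 0, 0.6]]]' --newtons 20

```text
time_s: 3.6
position: [0.4399, 0.3586, 0.048]
tool_rot: [0.708, 0.706, 0.0, 0.0]
wrist_force: [-0.3, 0.6, 2.5]
gripper_width: 0.0538
grasp_force: 20.0
```

arm_command --targets '[[[0, 0, 1.5, 0, 0, 0, 0.6], [0, 0, 2.5, 0, 0, 0, 0.6], [0, 0, 3, 0, 0, 0, 0.6], [0, 0, 3, 0, 0, 0, 0.6], [0, 0, 3, 0, 0, 0, 0.6], [1.5, -2.4, 0, 0, 0, 0, 0.6], [1.8, -2.8, 0, 0, 0, 0, 0.6], [1.8, -2.8, 0, 0, 0, 0, 0.6], [1.8, -2.8, 0, 0, 0, 0, 0.6], [1.8, -2.8, 0, 0, 0, 0, 0.6], [1.8, -2.8, 0, 0, 0, 0, 0.6], [1.8, -2.8, 0, 0, 0, 0, 0.6], [1.8, -2.8, 0, 0, 0, 0, 0.6], [1.8, -2.8, 0, 0, 0, 0, 0.6], [1.8, -2.8, 0, 0, 0, 0, 0.6], [1.8, -2.8, 0, 0, 0, 0, 0.6], [1.5, -2.9, 0, 0, 0, 0, 0.6], [0, 0, 0, 0, 0, 0, 0.6], [0, 0, 0, 0, 0, 0, 0.6]]]'

```text
time_s: 5.5
position: [0.6493, 0.025, 0.1766]
tool_rot: [0.708, 0.706, -0.0, -0.001]
wrist_force: [-0.4, 0.1, -1.3]
gripper_width: 0.054
grasp_force: 20.0
```

```bash
python3 - <<'E'
from h import *
s=env.read_state(); print(s["position"],s["wrist_force"],s["gripper_width"])
f=env.grab_frame("side"); cv2.imwrite("pics/side1.png",f[:,:,::-1])
E
```

```text
[0.64929315 0.02504621 0.17659599] [-0.36132848  0.05233047 -1.34928589] 0.05404588709386881
```

View pics/side1.png

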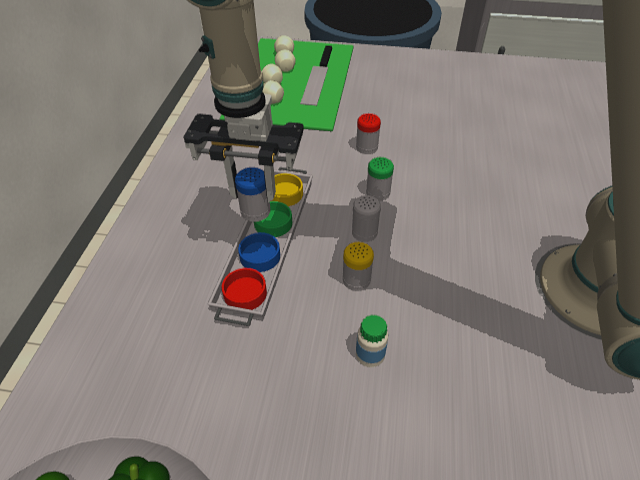

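The side view shows the blue shaker held upright at (252,195), directly above the caddy row. I'll lower it into its cup.

arm_command --targets '[[[0, 0, -2, 0, 0, 0, 0.6], [0, 0, -2.5, 0, 0, 0, 0.6], [0, 0, -2.5, 0, 0, 0, 0.6], [0, 0, -2, 0, 0, 0, 0.6], [0, 0, -1.2, 0, 0, 0, 0.6], [0, 0, -0.8, 0, 0, 0, 0.6], [0, 0, -0.6, 0, 0, 0, 0.6], [0, 0, -0.4, 0, 0, 0, 0.6], [0, 0, -0.2, 0, 0, 0, 0.6], [0, 0, 0, 0, 0, 0, 0.6], [0, 0, 0, 0, 0, 0, 0.6]]]'

```text
time_s: 6.65
position: [0.6501, 0.0254, 0.056]
tool_rot: [0.708, 0.706, 0.0, 0.0]
wrist_force: [-0.3, -0.2, -2.4]
gripper_width: 0.0537
grasp_force: 20.0
```

arm_command --targets '[[[0, 0, -0.1, 0, 0, 0, 0.6], [0, 0, 0, 0, 0, 0, 0.4], [0, 0, 0, 0, 0, 0, 0.3], [0, 0, 0, 0, 0, 0, 0.1], [0, 0, 0, 0, 0, 0, 0], [0, 0, 0, 0, 0, 0, 0], [0, 0, 0, 0, 0, 0, 0], [0, 0, 0, 0, 0, 0, 0], [0, 0, 2.5, 0, 0, 0, 0], [0, 0, 3, 0, 0, 0, 0], [0, 0, 3, 0, 0, 0, 0], [0, 0, 3, 0, 0, 0, 0], [0, 0, 1.7, 0, 0, 0, 0]]]'

```text
time_s: 7.95
position: [0.6508, 0.0255, 0.1894]
tool_rot: [0.708, 0.706, 0.001, 0.002]
wrist_force: [-0.1, -0.5, -0.2]
gripper_width: 0.0938
grasp_force: 0.0
```

arm_command --targets '[[[-2.4, 0.33, 0, 0, 0, 0, 0], [-2.4, 0.33, 0, 0, 0, 0, 0], [-2.4, 0.33, 0, 0, 0, 0, 0], [-2.4, 0.33, 0, 0, 0, 0, 0], [-2.4, 0.33, 0, 0, 0, 0, 0], [-2.5, 0.33, 0, 0, 0, 0, 0], [-2.5, 0.33, 0, 0, 0, 0, 0], [-2.5, 0.34, 0, 0, 0, 0, 0], [0, 0, 0, 0, 0, 0, 0], [0, 0, 0, 0, 0, 0, 0]]]'

```text
time_s: 8.95
position: [0.4554, 0.052, 0.187]
tool_rot: [0.708, 0.706, 0.001, 0.001]
wrist_force: [0.8, -0.7, 0.1]
gripper_width: 0.0938
grasp_force: 0.0
```

```bash
python3 - <<'E'
from h import *
f=env.grab_frame("side"); cv2.imwrite("pics/side2.png",f[:,:,::-1])
for e,A in blobs("side",f,"blue"): print(e)
print(env.read_state()["position"])
E
```

```text
((258.4994812011719, 245.01806640625), (37.033485412597656, 52.3046760559082), 173.41859436035156)
[0.45604652 0.05190955 0.18689698]
```

View pics/side2.png

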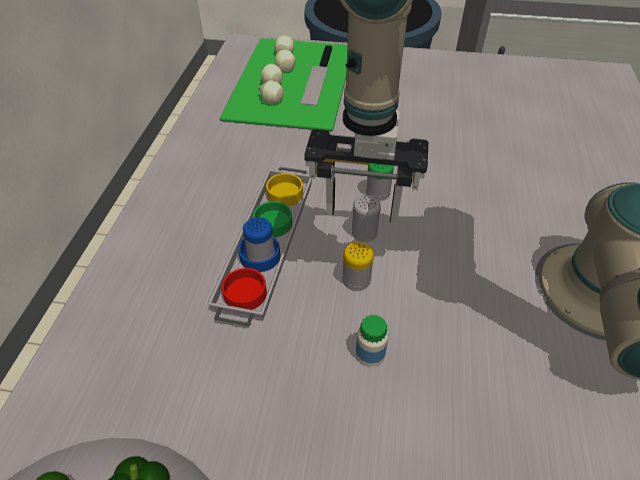

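Blue stands upright and centred in its cup at (259,240). The gripper is open above yellow at (358,265).

arm_command --targets '[[[0, 0, -2.5, 0, 0, 0, 0], [0, 0, -2.5, 0, 0, 0, 0], [0, 0, -2.5, 0, 0, 0, 0], [0, 0, -2.5, 0, 0, 0, 0], [0, 0, -2.2, 0, 0, 0, 0], [0, 0, -1.7, 0, 0, 0, 0], [0, 0, 0, 0, 0, 0, 0], [0, 0, 0, 0, 0, 0, 0.6], [0, 0, 0, 0, 0, 0, 0.6], [0, 0, 0, 0, 0, 0, 0.6], [0, 0, 0, 0, 0, 0, 0.6], [0, 0, 0, 0, 0, 0, 0.6], [0, 0, 0, 0, 0, 0, 0.6], [0, 0, 1.5, 0, 0, 0, 0.6], [0, 0, 2.5, 0, 0, 0, 0.6], [0, 0, 3, 0, 0, 0, 0.6], [0, 0, 3, 0, 0, 0, 0.6], [0, 0, 3, 0, 0, 0, 0.6], [0, 0, 0, 0, 0, 0, 0.6]]]'

```text
time_s: 10.9
position: [0.4574, 0.052, 0.1811]
tool_rot: [0.708, 0.706, 0.003, 0.003]
wrist_force: [0.4, 0.5, -1.5]
gripper_width: 0.0535
grasp_force: 20.0
```

arm_command --targets '[[[1.6, -1.8, 0, 0, 0, 0, 0.6], [2.1, -2.4, 0, 0, 0, 0, 0.6], [2.1, -2.4, 0, 0, 0, 0, 0.6], [2.1, -2.4, 0, 0, 0, 0, 0.6], [2.1, -2.4, 0, 0, 0, 0, 0.6], [2.1, -2.4, 0, 0, 0, 0, 0.6], [2.1, -2.4, 0, 0, 0, 0, 0.6], [2.1, -2.4, 0, 0, 0, 0, 0.6], [2.1, -2.7, 0, 0, 0, 0, 0.6], [0, 0, 0, 0, 0, 0, 0.6], [0, 0, 0, 0, 0, 0, 0.6], [0, 0, 0, 0, 0, 0, 0.6]]]'

```text
time_s: 12.1
position: [0.6375, -0.1599, 0.1762]
tool_rot: [0.708, 0.707, -0.0, -0.001]
wrist_force: [1.5, 0.4, -1.8]
gripper_width: 0.0538
grasp_force: 20.0
```

arm_command --targets '[[[0, 0, -2, 0, 0, 0, 0.6], [0, 0, -2.5, 0, 0, 0, 0.6], [0, 0, -2.5, 0, 0, 0, 0.6], [0, 0, -2, 0, 0, 0, 0.6], [0, 0, -1.2, 0, 0, 0, 0.6], [0, 0, -0.8, 0, 0, 0, 0.6], [0, 0, -0.6, 0, 0, 0, 0.6], [0, 0, -0.4, 0, 0, 0, 0.6], [0, 0, -0.2, 0, 0, 0, 0.6], [0, 0, 0, 0, 0, 0, 0.6], [0, 0, 0, 0, 0, 0, 0.6]]]'

```text
time_s: 13.2
position: [0.6391, -0.1612, 0.056]
tool_rot: [0.708, 0.706, 0.0, 0.0]
wrist_force: [-0.3, 0.1, -1.0]
gripper_width: 0.0538
grasp_force: 20.0
```

arm_command --targets '[[[0, 0, -0.1, 0, 0, 0, 0.6], [0, 0, 0, 0, 0, 0, 0.4], [0, 0, 0, 0, 0, 0, 0.3], [0, 0, 0, 0, 0, 0, 0.1], [0, 0, 0, 0, 0, 0, 0], [0, 0, 0, 0, 0, 0, 0], [0, 0, 0, 0, 0, 0, 0], [0, 0, 0, 0, 0, 0, 0], [0, 0, 2.5, 0, 0, 0, 0], [0, 0, 3, 0, 0, 0, 0], [0, 0, 3, 0, 0, 0, 0], [0, 0, 3, 0, 0, 0, 0], [0, 0, 1.7, 0, 0, 0, 0]]]'

```text
time_s: 14.5
position: [0.6397, -0.1613, 0.1894]
tool_rot: [0.708, 0.706, 0.001, 0.002]
wrist_force: [-0.2, 0.2, -0.6]
gripper_width: 0.0942
grasp_force: 0.0
```

arm_command --targets '[[[-2.5, -0.5, 0, 0, 0, 0, 0], [-2.5, -0.5, 0, 0, 0, 0, 0], [-2.5, -0.5, 0, 0, 0, 0, 0], [-2.5, -0.5, 0, 0, 0, 0, 0], [-2.6, -0.5, 0, 0, 0, 0, 0], [-2.6, -0.5, 0, 0, 0, 0, 0], [-2.6, -0.6, 0, 0, 0, 0, 0], [-2.6, -0.6, 0, 0, 0, 0, 0], [0, 0, 0, 0, 0, 0, 0], [0, 0, 0, 0, 0, 0, 0]]]'

```text
time_s: 15.5
position: [0.4351, -0.2032, 0.1869]
tool_rot: [0.708, 0.706, 0.0, 0.001]
wrist_force: [-0.0, 0.2, 0.1]
gripper_width: 0.0939
grasp_force: 0.0
```

```bash
python3 - <<'E'
from h import *
f=env.grab_frame("side"); cv2.imwrite("pics/side3.png",f[:,:,::-1])
print(env.read_state()["position"])
E
```

```text
[ 0.43565491 -0.20318535  0.1868563 ]
```

View pics/side3.png

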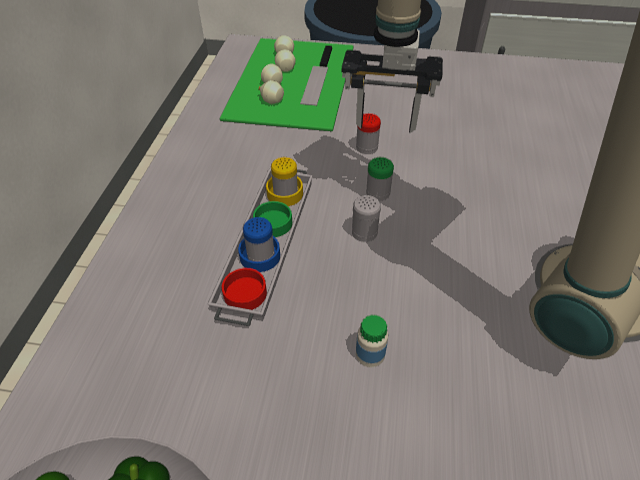

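Yellow (284,180) and blue (259,240) are seated. The gripper is over green at (380,178).

arm_command --targets '[[[0, 0, -2.5, 0, 0, 0, 0], [0, 0, -2.5, 0, 0, 0, 0], [0, 0, -2.5, 0, 0, 0, 0], [0, 0, -2.5, 0, 0, 0, 0], [0, 0, -2.2, 0, 0, 0, 0], [0, 0, -1.7, 0, 0, 0, 0], [0, 0, 0, 0, 0, 0, 0], [0, 0, 0, 0, 0, 0, 0.6], [0, 0, 0, 0, 0, 0, 0.6], [0, 0, 0, 0, 0, 0, 0.6], [0, 0, 0, 0, 0, 0, 0.6], [0, 0, 0, 0, 0, 0, 0.6], [0, 0, 0, 0, 0, 0, 0.6], [0, 0, 1.5, 0, 0, 0, 0.6], [0, 0, 2.5, 0, 0, 0, 0.6], [0, 0, 3, 0, 0, 0, 0.6], [0, 0, 3, 0, 0, 0, 0.6], [0, 0, 3, 0, 0, 0, 0.6], [0, 0, 0, 0, 0, 0, 0.6]]]'

```text
time_s: 17.45
position: [0.4369, -0.2044, 0.1811]
tool_rot: [0.708, 0.706, 0.001, 0.004]
wrist_force: [0.6, -1.4, -1.0]
gripper_width: 0.0537
grasp_force: 20.0
```

arm_command --targets '[[[1.9, 1.2, 0, 0, 0, 0, 0.6], [2.4, 1.5, 0, 0, 0, 0, 0.6], [2.4, 1.6, 0, 0, 0, 0, 0.6], [2.4, 1.6, 0, 0, 0, 0, 0.6], [2.4, 1.6, 0, 0, 0, 0, 0.6], [2.4, 1.6, 0, 0, 0, 0, 0.6], [2.4, 1.6, 0, 0, 0, 0, 0.6], [2.4, 1.5, 0, 0, 0, 0, 0.6], [2.2, 1.3, 0, 0, 0, 0, 0.6], [0, 0, 0, 0, 0, 0, 0.6], [0, 0, 0, 0, 0, 0, 0.6], [0, 0, 0, 0, 0, 0, 0.6], [0, 0, 0, 0, 0, 0, 0.6]]]'

```text
time_s: 18.75
position: [0.6426, -0.0685, 0.1772]
tool_rot: [0.708, 0.706, -0.0, -0.0]
wrist_force: [0.5, -0.7, -1.8]
gripper_width: 0.0535
grasp_force: 20.0
```

arm_command --targets '[[[0.1, 0, -2, 0, 0, 0, 0.6], [0, 0, -2.5, 0, 0, 0, 0.6], [0, 0, -2.5, 0, 0, 0, 0.6], [0, 0, -2, 0, 0, 0, 0.6], [0, 0, -1.2, 0, 0, 0, 0.6], [0, 0, -0.8, 0, 0, 0, 0.6], [0, 0, -0.6, 0, 0, 0, 0.6], [0, 0, -0.4, 0, 0, 0, 0.6], [0, 0, -0.2, 0, 0, 0, 0.6], [0, 0, 0, 0, 0, 0, 0.6], [0, 0, 0, 0, 0, 0, 0.6]]]'

```text
time_s: 19.85
position: [0.6451, -0.068, 0.056]
tool_rot: [0.708, 0.706, 0.0, 0.0]
wrist_force: [0.3, 0.3, -1.4]
gripper_width: 0.0534
grasp_force: 20.0
```

arm_command --targets '[[[0, 0, -0.1, 0, 0, 0, 0.6], [0, 0, 0, 0, 0, 0, 0.4], [0, 0, 0, 0, 0, 0, 0.3], [0, 0, 0, 0, 0, 0, 0.1], [0, 0, 0, 0, 0, 0, 0], [0, 0, 0, 0, 0, 0, 0], [0, 0, 0, 0, 0, 0, 0], [0, 0, 0, 0, 0, 0, 0], [0, 0, 2.5, 0, 0, 0, 0], [0, 0, 3, 0, 0, 0, 0], [0, 0, 3, 0, 0, 0, 0], [0, 0, 3, 0, 0, 0, 0], [0, 0, 1.7, 0, 0, 0, 0]]]'

```text
time_s: 21.15
position: [0.6458, -0.0681, 0.1894]
tool_rot: [0.708, 0.706, 0.001, 0.002]
wrist_force: [0.1, -0.2, 0.4]
gripper_width: 0.0937
grasp_force: 0.0
```

arm_command --targets '[[[-1.5, -2.7, 0, 0, 0, 0, 0], [-1.5, -2.7, 0, 0, 0, 0, 0], [-1.5, -2.7, 0, 0, 0, 0, 0], [-1.5, -2.7, 0, 0, 0, 0, 0], [-1.5, -2.7, 0, 0, 0, 0, 0], [-1.5, -2.7, 0, 0, 0, 0, 0], [-1.5, -2.7, 0, 0, 0, 0, 0], [-1.5, -2.7, 0, 0, 0, 0, 0], [-1.6, -2.7, 0, 0, 0, 0, 0], [-1.6, -2.7, 0, 0, 0, 0, 0], [-1.6, -2.6, 0, 0, 0, 0, 0], [0, 0, 0, 0, 0, 0, 0], [0, 0, 0, 0, 0, 0, 0], [0, 0, 0, 0, 0, 0, 0]]]'

```text
time_s: 22.55
position: [0.4771, -0.363, 0.1865]
tool_rot: [0.708, 0.707, 0.0, -0.0]
wrist_force: [-0.7, 1.0, -0.0]
gripper_width: 0.0938
grasp_force: 0.0
```

```bash
python3 - <<'E'
from h import *
f=env.grab_frame("top"); cv2.imwrite("pics/top4.png",f[:,:,::-1])
print(env.read_state()["position"])
for c in H:
  for e,A in blobs("top",f,c):
    if 120<e[0][0]: print(c,np.round(e[0],1),np.round(e[1],1))
E
```

```text
[ 0.47729839 -0.36289145  0.18650381]
red [509.2 265.4] [27.5 30.7]
red [268.2 177.6] [37.5 39.3]
yellow [400.9 186.6] [37.7 40.3]
green [213.7 292. ] [18.7 20.4]
green [616.5 210.2] [28.2 48.8]
green [356.6 182.3] [36.  36.8]
blue [311.3 177.1] [30.1 38.7]
```

View pics/top4.png

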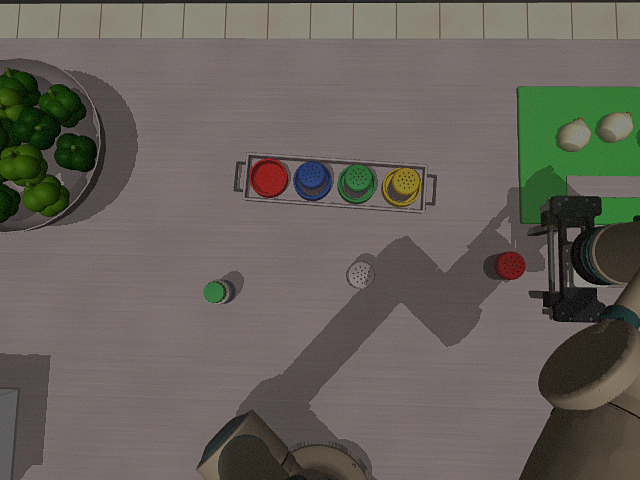

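Blue, green and yellow lids are at (312,175), (357,177) and (405,181), each in its own cup. The plain shaker and tub haven't moved. Red is next.

arm_command --targets '[[[0, 0, -2.5, 0, 0, 0, 0], [0, 0, -2.5, 0, 0, 0, 0], [0, 0, -2.5, 0, 0, 0, 0], [0, 0, -2.5, 0, 0, 0, 0], [0, 0, -2.2, 0, 0, 0, 0], [0, 0, -1.7, 0, 0, 0, 0], [0, 0, 0, 0, 0, 0, 0], [0, 0, 0, 0, 0, 0, 0.6], [0, 0, 0, 0, 0, 0, 0.6], [0, 0, 0, 0, 0, 0, 0.6], [0, 0, 0, 0, 0, 0, 0.6], [0, 0, 0, 0, 0, 0, 0.6], [0, 0, 0, 0, 0, 0, 0.6], [0, 0, 1.5, 0, 0, 0, 0.6], [0, 0, 2.5, 0, 0, 0, 0.6], [0, 0, 3, 0, 0, 0, 0.6], [0, 0, 3, 0, 0, 0, 0.6], [0, 0, 3, 0, 0, 0, 0.6], [0, 0, 0, 0, 0, 0, 0.6]]]'

```text
time_s: 24.5
position: [0.4786, -0.3659, 0.1817]
tool_rot: [0.708, 0.706, 0.0, 0.004]
wrist_force: [-0.5, -0.5, -0.2]
gripper_width: 0.0536
grasp_force: 20.0
```

arm_command --targets '[[[0.7, 2, 0, 0, 0, 0, 0.6], [1.1, 3, 0, 0, 0, 0, 0.6], [1.1, 3, 0, 0, 0, 0, 0.6], [1.1, 3, 0, 0, 0, 0, 0.6], [1.1, 3, 0, 0, 0, 0, 0.6], [1.1, 3, 0, 0, 0, 0, 0.6], [1.1, 3, 0, 0, 0, 0, 0.6], [1.1, 3, 0, 0, 0, 0, 0.6], [1.1, 3, 0, 0, 0, 0, 0.6], [1.1, 3, 0, 0, 0, 0, 0.6], [1.1, 3, 0, 0, 0, 0, 0.6], [1.1, 3, 0, 0, 0, 0, 0.6], [1.1, 3, 0, 0, 0, 0, 0.6], [1.1, 3, 0, 0, 0, 0, 0.6], [1.1, 3, 0, 0, 0, 0, 0.6], [1.1, 3, 0, 0, 0, 0, 0.6], [0.6, 1.3, 0, 0, 0, 0, 0.6], [0, 0, 0, 0, 0, 0, 0.6], [0, 0, 0, 0, 0, 0, 0.6], [0, 0, 0, 0, 0, 0, 0.6]]]'

```text
time_s: 26.5
position: [0.6541, 0.1174, 0.1771]
tool_rot: [0.708, 0.706, -0.001, -0.0]
wrist_force: [-0.3, -0.0, -2.2]
gripper_width: 0.0538
grasp_force: 20.0
```

arm_command --targets '[[[0, 0, -2, 0, 0, 0, 0.6], [0, 0, -2.5, 0, 0, 0, 0.6], [0, 0, -2.5, 0, 0, 0, 0.6], [0, 0, -2, 0, 0, 0, 0.6], [0, 0, -1.2, 0, 0, 0, 0.6], [0, 0, -0.8, 0, 0, 0, 0.6], [0, 0, -0.6, 0, 0, 0, 0.6], [0, 0, -0.4, 0, 0, 0, 0.6], [0, 0, -0.2, 0, 0, 0, 0.6], [0, 0, 0, 0, 0, 0, 0.6], [0, 0, 0, 0, 0, 0, 0.6]]]'

```text
time_s: 27.6
position: [0.6551, 0.1191, 0.056]
tool_rot: [0.708, 0.706, 0.0, 0.0]
wrist_force: [0.4, 0.8, -0.6]
gripper_width: 0.0536
grasp_force: 20.0
```

Now release, rise, and back away toward the robot.

arm_command --targets '[[[0, 0, -0.1, 0, 0, 0, 0.6], [0, 0, 0, 0, 0, 0, 0.4], [0, 0, 0, 0, 0, 0, 0.3], [0, 0, 0, 0, 0, 0, 0.1], [0, 0, 0, 0, 0, 0, 0], [0, 0, 0, 0, 0, 0, 0], [0, 0, 0, 0, 0, 0, 0], [0, 0, 0, 0, 0, 0, 0], [0, 0, 2.5, 0, 0, 0, 0], [0, 0, 3, 0, 0, 0, 0], [0, 0, 3, 0, 0, 0, 0], [0, 0, 3, 0, 0, 0, 0], [0, 0, 1.7, 0, 0, 0, 0]]]'

```text
time_s: 28.9
position: [0.6558, 0.1191, 0.1895]
tool_rot: [0.708, 0.706, 0.002, 0.001]
wrist_force: [0.5, -0.1, -0.7]
gripper_width: 0.0939
grasp_force: 0.0
```

arm_command --targets '[[[-1, 3, 1, 0, 0, 0, 0], [-1, 3, 1, 0, 0, 0, 0], [-1, 3, 1, 0, 0, 0, 0], [-1, 3, 1, 0, 0, 0, 0], [-1, 3, 0, 0, 0, 0, 0], [-1, 3, 0, 0, 0, 0, 0], [-1, 3, 0, 0, 0, 0, 0], [-1, 3, 0, 0, 0, 0, 0], [0, 0, 0, 0, 0, 0, 0], [0, 0, 0, 0, 0, 0, 0], [0, 0, 0, 0, 0, 0, 0], [0, 0, 0, 0, 0, 0, 0]]]'

```text
time_s: 30.1
position: [0.5752, 0.3578, 0.2265]
tool_rot: [0.708, 0.706, -0.0, 0.0]
wrist_force: [-0.2, -0.2, 0.1]
gripper_width: 0.0941
grasp_force: 0.0
```

```bash
python3 - <<'E'
from h import *
print(env.read_state()["position"])
f=env.grab_frame("top")
cv2.imwrite("pics/top5.png",cv2.resize(f[130:320,180:480],None,fx=2.6,fy=2.6,interpolation=cv2.INTER_CUBIC)[:,:,::-1])
g=env.grab_frame("side"); cv2.imwrite("pics/side5.png",g[:,:,::-1])
def px(p,n="top"):
    c=env.camera_info(n);F=240/np.tan(np.radians(c["fovy"])/2);q=np.linalg.inv(c["T"])@np.r_[p,1];return q[:2]/q[2]*F+[c["cx"],c["cy"]]
for n in("top","side"):
  for k,p in dict(red=(.655,.119),blue=(.65,.0255),green=(.6447,-.068),yellow=(.639,-.161)).items():
    print(n,k,"expected lid",np.round(px([*p,.007+.073],n),1))
    for q in ["shaker_"+k]:
      print([(round(r["conf"],2),np.round(atz(n,r["point"],.007),3)) for r in env.landmark_of(n,q)[:1]])
E
```

```text
[0.57523662 0.35782249 0.22651585]
top red expected lid [264.5 172.2]
[(0.7, array([0.655, 0.115]))]
top blue expected lid [311.1 175.2]
[(0.71, array([0.654, 0.028]))]
top green expected lid [358.  178.4]
[(0.81, array([ 0.648, -0.063]))]
top yellow expected lid [405.1 181.8]
[(0.74, array([ 0.635, -0.168]))]
side red expected lid [240.8 267.6]
[]
side blue expected lid [256.4 229.9]
[(0.63, array([0.648, 0.028]))]
side green expected lid [270.3 196.9]
[(0.97, array([ 0.641, -0.054]))]
side yellow expected lid [282.7 167.7]
[(0.98, array([ 0.641, -0.159]))]
```

View pics/top5.png

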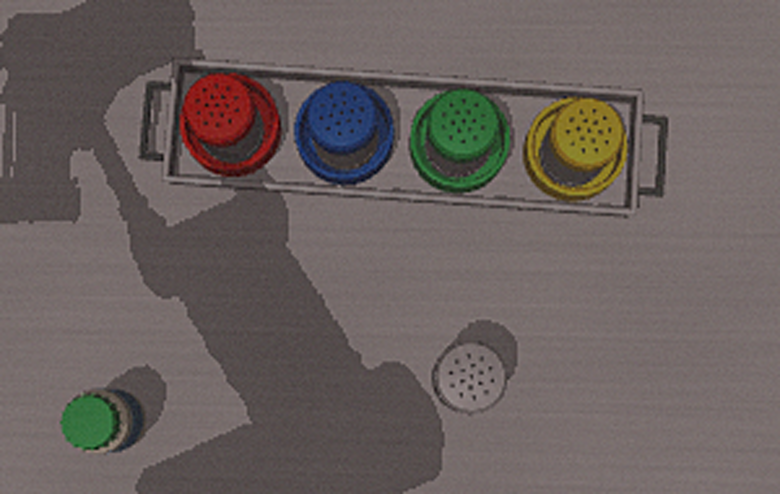

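View pics/side5.png

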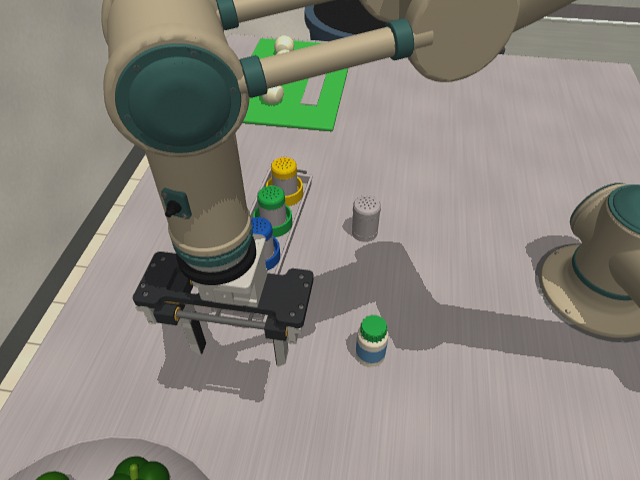

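All four lids in the top crop are within about 1 px (2 mm) of where they should be when centred: red (264,172), blue (312,175), green (358,178) and yellow (406,181). The side view shows blue, green and yellow upright, with red hidden by the gripper. The tub and plain shaker still stand where they were, so I'll hand in.

```bash
python3 -c "
from bench import env
print(env.hand_in())"
```

```text
the job is handed in; nothing more can be done
None
```

I set all four colour-lidded shakers down in the inserts of their own colour, left the plain shaker and sanitiser tub where they stood, and handed the job in at about 30 s; hand-in returned no verdict, but the last pictures showed every lid within about 2 mm of centred.

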